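# Snap a cuff case shut and put it in the tote

## Robot

A 6-joint arm with a two-finger parallel gripper is mounted at the origin on the work surface. World frame = base frame: x ahead of the robot, y to its left, z up, the work surface at z = 0. Lengths are in m, angles in rad, forces in N, time in s.
With the tool pointing down it reaches from about 0.25 to 0.725 m from the base axis. Payload 4 kg.
Tool frame: the origin (TCP) lies midway between the tips of the shut fingers; the grasp point (between the pads) lies 19 mm behind it (bot.grip_depth is the distance from the TCP to the grasp point, in m); z points along the fingers, y is the line along which they close (so a half turn about z gives the same grasp; the last joint's range is limited). The gripper opens to 85 mm and grips with 20 to 120 N. Pads are 22 mm wide; open, the fingers measure 114 mm over their backs; the gripper's body (76 mm by 85 mm) begins 54 mm behind the grasp point. The pads swing forward as they close: fully open they stand 13 mm farther back than shut.
Start: joints at [1.104, 0.241, 0.005, 1.335, 0, 1.571], TCP at [0.225, 0.447, 0.202] pointing down, gripper open.
Joint ranges: [-2.72, 2.72], [-1.05, 1.87], [-1.09, 1.28], [-1.99, 2.15], [-1.42, 1.44], [-3.14, 3.14]. Speed limits (rad/s): [2.79, 2.79, 3.14, 3.14, 3.14, 3.14].

## Interface

Orientations are given as a unit quaternion [x, y, z, w].
In Python, from workcell import bot gives the robot as it stands.
- The arm moves only by the shell command python3 -m creep 'ROWS'. ROWS is JSON, one flat list of numbers, 5 for each row, row after row: the shift along the world's x, y, z in m, then the turn about the world's z in rad, then the finger opening in m, from 0 to 0.0854. In form: [x, y, z, twist, claw, x, y, z, twist, claw, ...]. A call has 1 to 10 rows; each row is the pose to reach, as a shift and turn from the pose commanded when the call began; what a row does not reach only later rows make up. A row lasts 1/12 s, in which the tool goes at most 41.7 mm and 7.16 degrees, less where a joint would pass 70% of its speed; a pose out of reach is approached as far as the arm can. A call with a gripper value outside its range is refused whole. The fingers move at their own pace and stop on an object; the grip force is fixed at half the most. Time passes only in rows, so rows that repeat a pose let the fingers close. It gives the time, the measured TCP pose, the force, the opening and the grip force at its end, in the units of the state.
- bot.get_obs(): the state, without advancing time (a new reading comes with each control period).
- bot.camera(name): name is "scene" or "top" or "wrist"; returns a dict with "pixels" (400x640x3 uint8, red, green, blue), "camera_matrix" (3x3 intrinsics, pixels), "extrinsics" (4x4, takes a point from world to camera coordinates); the wrist camera has in their place "T_tool_cam" (4x4, takes a point from camera to tool coordinates, whose origin is the TCP and whose axes are the flange's). Camera axes: x right, y down, z forward; pixel columns grow to the right and rows downward; lengths in m; the calibration is good to about 2 mm. A picture is of the moment at which its call begins: read the wrist's pose just before it. There is no depth.
- bot.job_done(): hands the job in; it is judged then, once.
Trained networks look in the newest picture that a camera, given by its name, has taken for a name from the list of things; names that differ only in an ending like _2 or _b are one class to them, and where a whole thing is asked for, a point or a joint stands for the part that bears it (a point fixed in the world has none). Each returns a list of dicts, best first, with "score" (0 to 1); they miss things now and then, are a little off and sometimes report something else, mostly with a low value. They report only what shows in the picture. A call takes as long as a camera call. They do not tell look-alikes from the thing itself.
- bot.look_for(camera, thing): "centre" ([column, row] as shares, 0 to 1, of the picture: columns of its width, rows of its height, amid what is visible of it).
- bot.place_of(camera, thing): "centre" ([column, row] as shares, 0 to 1, of the picture: columns of its width, rows of its height: a listed point, or the origin of a listed thing).
The state is a dict: "clock": time; "joint_pos": joint angles; "joint_vel": joint speeds; "tau": joint torques, N m; "eef_pos": TCP position; "tool_rot": TCP orientation; "ft_force": force on the tool from outside, world axes, zero at the start; "ft_torque": the same for the moment, N m; "grip_width": finger opening in m; "grasp_force": force on a finger pad.
Only numpy, scipy, OpenCV 4.12 (cv2) and the standard library are available. Lean on these libraries where they do the work, as an engineer would, in place of code of your own. Each camera call takes 0.05 s, during which the arm holds its last target. There are 200 camera calls.

## Task

The white case in the wooden catch tray has its blue-framed lid only resting on the two orange end clips. While the case stands in the tray, press the lid down until both ends have snapped fully home; then put the closed case upright on the floor of the grey tote, beside the case already there, without disturbing that one or the other things on the bench, and let go.

Things in the scene. Friction and masses are not known exactly. Their poses are not given: they have to be found in the camera images.
- case: loose white case standing in the tray, a brass cuff inside: 130 mm long (x) by 60 mm wide (y, the way to grip it: flat side walls 0 to 46 mm high); rim at 46 mm; at each end (x = +-54 to +-65 mm) two guide posts rise to 66 mm with an orange sprung clip between them. Origin: centre of the underside, z up. 0.3 to 0.5 kg with lid
- lid: loose lid: blue frame, clear window; plate 106 x 56 x 8 mm with a 16 mm deep plug below that enters the case. Origin: centre of the plate's underside, x along the case. Starts level on the clips, underside 58 mm above the case's underside (12 mm proud); fully home it lies on the rim (underside at 46 mm, top at 54 mm), clips snapped over both end edges. Each end snaps at 5 to 15 N
- lid_end_a (a point): point on the lid's top surface 45 mm from its centre towards the case's +x end; 66 mm above the case's underside at the start, 54 mm when home
- lid_end_b (a point): the same at the -x end
- tray: fixed wooden catch tray, 270 (x) by 240 (y) mm, floor at 8 mm, rim 14 mm high. Origin: centre of its underside. A brush lies in it along its -y side. It may stand on the robot's left or right
- tote: fixed grey open tote, 230 by 230 mm outside, walls 6 mm thick and 55 mm high, floor at 6 mm. Origin: centre of its underside
- tote_space (a point): point on the tote's floor, centre of its free half (tote frame x = 0, y = -45 mm); the case fits there with its length along the tote's x
- done_case: a case like the other, already closed, standing in the tote's +y half with its length along the tote's x; origin: centre of its underside
- brush: 170 mm brush lying in the tray, leave alone
- hammer: 240 mm hammer on the bench, leave alone
- bench_block: 90 x 90 x 22 mm steel block, leave alone
- polish_jar: jar 70 mm across, 75 mm high, leave alone
- flux_bottle: bottle 56 mm across, 140 mm high, leave alone
- file: 240 mm file with wooden handle, leave alone
- findings_bowl: white bowl 100 mm across, 40 mm high, leave alone
There are look-alikes about, which are no part of the job. Leave any red look-alike of the case alone.

How it is judged:
By the outcome, as a careful person would: the job done as asked, in the order asked, and still so for the second after the job is handed in, with the robot touching nothing.
It also fails if it takes over 50 s, if anything falls off the work surface, if the arm or the gripper's body presses on something with over 40 N, if the wrist force passes 120 N, or if a joint passes its speed limit or range.

## Working session

There is one attempt and no reset: what is moved stays moved. The work goes in short steps, Python scripts to look and compute and a shell command to move; the robot and the scene stay as the last step left them, time stands still between calls to the robot, and variables do not carry over. Pictures are saved under pics/ and viewed, at most 10 in all, crops included, and the job is handed in when it is done.

```bash
mkdir -p pics; cat > h.py <<'E'
import numpy as np, cv2, json
from workcell import bot
def ray(c,px):
    K=np.array(c["camera_matrix"]);E=np.array(c["extrinsics"])
    d=np.linalg.inv(K)@[px[0],px[1],1]; R=E[:3,:3];o=-R.T@E[:3,3]
    return o,R.T@d
def atz(c,px,z):
    o,d=ray(c,px); return o+d*(z-o[2])/d[2]
def save(c,n): cv2.imwrite(n,c["pixels"][:,:,::-1])
def wcam(o,c):
    from scipy.spatial.transform import Rotation as R
    T=np.eye(4);T[:3,:3]=R.from_quat(o["tool_rot"]).as_matrix();T[:3,3]=o["eef_pos"]
    c["extrinsics"]=np.linalg.inv(T@np.array(c["T_tool_cam"]));return c
E
python3 - <<'E'
from h import *
np.set_printoptions(precision=4,suppress=True)
o=bot.get_obs();print(o["clock"],o["eef_pos"],o["tool_rot"],o["grip_width"],o["ft_force"])
Z=dict(case=.008,lid=.066,lid_end_a=.074,lid_end_b=.074,tray=0,tote=0,tote_space=.006,done_case=.006)
cams={n:bot.camera(n) for n in("top","scene")}
for n,c in cams.items():
    save(c,f"pics/{n}0.png")
    for t,z in Z.items():
        for r in bot.place_of(n,t)[:3]:
            p=np.array(r["centre"])*[640,400]
            print(n,t,round(r["score"],2),p.round(1),atz(c,p,z).round(4))
E
```

```text
0.0 [0.2247 0.4459 0.2015] [ 0.2313  0.9729 -0.001  -0.0002] 0.08565200120781001 [-0.0832  0.7621  0.177 ]
top case 0.91 [171.3 234.7] [0.4426 0.6711 0.008 ]
top case 0.65 [279.7 220.5] [0.5072 0.2551 0.008 ]
top lid 0.57 [274.2 222.6] [0.4901 0.2689 0.066 ]
top lid_end_a 0.89 [280.2 235.5] [0.4416 0.2436 0.074 ]
top lid_end_a 0.68 [275.4 220.7] [0.4963 0.2637 0.074 ]
top lid_end_a 0.64 [270.8 213.2] [0.524  0.2821 0.074 ]
top lid_end_b 0.89 [280.2 235.5] [0.4416 0.2436 0.074 ]
top lid_end_b 0.68 [275.4 220.7] [0.4963 0.2637 0.074 ]
top lid_end_b 0.64 [270.8 213.2] [0.524  0.2821 0.074 ]
top tray 0.95 [289.4 224.8] [0.4924 0.2175 0.    ]
top tote 0.86 [406.  227.6] [ 0.4917 -0.2337  0.    ]
top tote_space 0.62 [417.4 231.6] [ 0.4763 -0.2758  0.006 ]
top tote_space 0.53 [277.4 222.3] [0.5002 0.2639 0.006 ]
top done_case 0.94 [392.  225.3] [ 0.4985 -0.1787  0.006 ]
top done_case 0.73 [409.3 230.7] [ 0.4792 -0.2448  0.006 ]
scene case 0.93 [361.1 240.1] [0.4934 0.2543 0.008 ]
scene case 0.27 [271.  248.2] [0.7445 0.1363 0.008 ]
scene lid 0.8 [363.5 223. ] [0.4826 0.2483 0.066 ]
scene lid_end_a 0.97 [372.3 221. ] [0.4612 0.263  0.074 ]
scene lid_end_a 0.68 [351.5 229. ] [0.5363 0.2604 0.074 ]
scene lid_end_b 0.97 [372.3 221. ] [0.4612 0.263  0.074 ]
scene lid_end_b 0.68 [351.5 229. ] [0.5363 0.2604 0.074 ]
scene tray 0.75 [355.7 235.3] [0.4875 0.2187 0.    ]
scene tote 0.92 [287.4 177.6] [ 0.5    -0.2112  0.    ]
scene tote_space 0.84 [285.1 166.9] [ 0.4728 -0.2801  0.006 ]
scene done_case 0.9 [290.7 183. ] [ 0.5129 -0.1609  0.006 ]
```

View pics/top0.png

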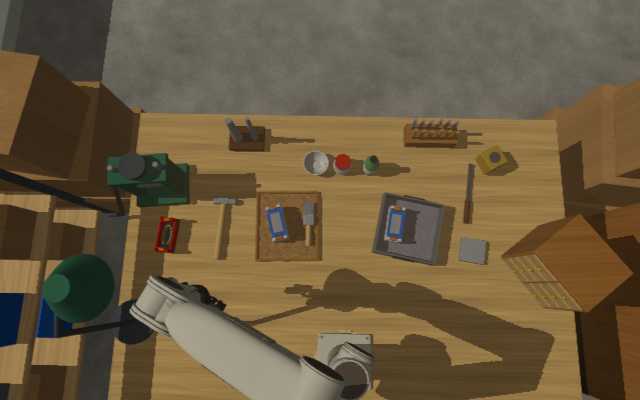

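View pics/scene0.png

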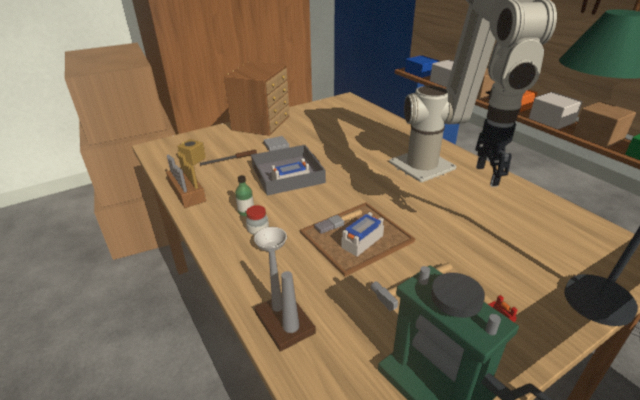

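The case meant is the white one with the blue lid in the tray, at top px (276,222). The red one at (167,235) is a look-alike, and the one at (397,223) in the tote is the finished case. I'll go above the tray case for a close look.

```bash
python3 -m creep '[0.03,-0.02,0.03,-0.11,0.07, 0.06,-0.045,0.05,-0.22,0.07, 0.1,-0.07,0.05,-0.33,0.07, 0.13,-0.09,0.05,-0.44,0.07, 0.16,-0.11,0.05,-0.55,0.07, 0.19,-0.13,0.05,-0.66,0.07, 0.21,-0.15,0.05,-0.66,0.07, 0.23,-0.17,0.05,-0.66,0.07, 0.24,-0.18,0.05,-0.66,0.07, 0.24,-0.18,0.05,-0.66,0.07]'
cat > w.py <<'E'
import sys
from h import *
np.set_printoptions(precision=4,suppress=True)
o=bot.get_obs();c=wcam(o,bot.camera("wrist"));save(c,sys.argv[1])
print(o["clock"],o["eef_pos"],o["tool_rot"],o["grip_width"],o["ft_force"])
for a in sys.argv[2:]:
    t,z=a.split(":")
    for r in bot.place_of("wrist",t)[:3]:
        p=np.array(r["centre"])*[640,400]; print(t,round(r["score"],2),p.round(1),atz(c,p,float(z)).round(4))
E
python3 w.py pics/w1.png case:.008 lid:.066 lid_end_a:.074 lid_end_b:.074 tray:0
```

```text
clock: 1.73
eef_pos: [0.4671, 0.2641, 0.2521]
tool_rot: [0.536, 0.844, -0.0, 0.0]
ft_force: [-1.5, 0.6, 0.3]
grip_width: 0.0698
grasp_force: 0.0
1.7333 [0.4671 0.2641 0.2521] [ 0.536   0.8442 -0.0002  0.0004] 0.06978605432360277 [-1.5285  0.5521  0.2528]
case 0.79 [335.  171.8] [0.4934 0.2592 0.008 ]
lid 0.75 [332.4 183.3] [0.4887 0.255  0.066 ]
lid_end_a 0.93 [374.8 189.7] [0.5369 0.2712 0.074 ]
lid_end_a 0.64 [396.4 354.6] [0.6821 0.0672 0.074 ]
lid_end_a 0.62 [300.6 245.7] [0.4866 0.166  0.074 ]
lid_end_b 0.93 [374.8 189.7] [0.5369 0.2712 0.074 ]
lid_end_b 0.64 [396.4 354.6] [0.6821 0.0672 0.074 ]
lid_end_b 0.62 [300.6 245.7] [0.4866 0.166  0.074 ]
tray 0.96 [324.2 191.6] [0.4932 0.2248 0.    ]
tray 0.69 [402.7   3.7] [0.4774 0.4811 0.    ]
```

View pics/w1.png

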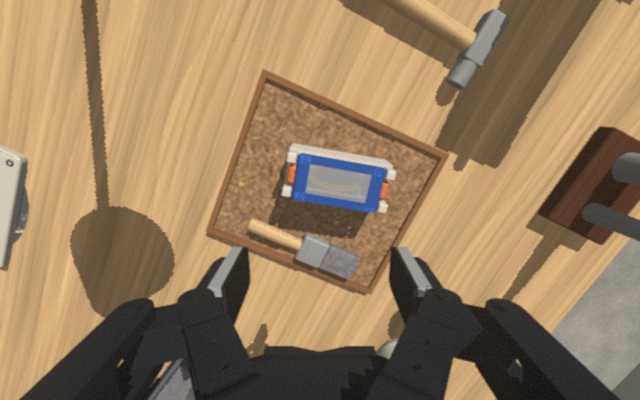

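The picture shows the white case with blue lid at about (340,183), orange clips at (292,175) and (385,188), and the brush below it. That confirms it as the target. Next I'll fit the lid's outline.

```bash
cat > fit.py <<'E'
from h import *
# fit a rectangle LxW at height z to the blue mask: world contour -> minAreaRect
def fit(c,z,roi):
    h=cv2.cvtColor(c["pixels"],cv2.COLOR_RGB2HSV)
    m=cv2.inRange(h,(105,120,60),(130,255,255)); k=np.zeros_like(m);x0,y0,x1,y1=roi;k[y0:y1,x0:x1]=1;m*=k
    cs=max(cv2.findContours(m,cv2.RETR_EXTERNAL,cv2.CHAIN_APPROX_NONE)[0],key=cv2.contourArea)
    w=np.array([atz(c,p,z)[:2] for p in cs[:,0]+0.0])
    (cx,cy),(a,b),t=cv2.minAreaRect((w*1000).astype(np.float32))
    if a<b: a,b,t=b,a,t+90
    t=(t+90)%180-90
    return np.round([cx,cy,a,b,t],1)
E
python3 - <<'E'
from fit import *
o=bot.get_obs();c=wcam(o,bot.camera("wrist"))
print(fit(c,.074,(270,130,410,240)))
im=c["pixels"][120:240,260:420,::-1]; cv2.imwrite("pics/crop1.png",cv2.resize(im,None,fx=4,fy=4,interpolation=cv2.INTER_CUBIC))
t=bot.camera("top");print(fit(t,.074,(255,195,300,255)), fit(t,.060,(380,195,420,250)))
s=bot.camera("scene");print(fit(s,.074,(330,200,395,260)))
E
```

```text
[493.3 259.  103.4  56.   15.1]
[506.8 252.3  75.9  27.   15.4] [ 524.4 -186.7   53.5   50.    82.5]
[498.5 267.  101.2  61.3  14.7]
```

View pics/crop1.png

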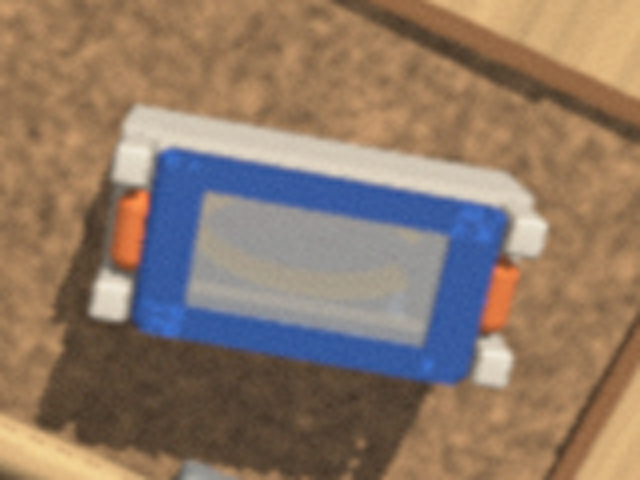

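The crop confirms it: lid centre at (0.493, 0.259), yaw 15.1°, clips and posts at both ends. I'll align the finger line with the case's length and press both ends together.

```bash
python3 -m creep '[0.013,-0.003,-0.03,-0.09,0.066, 0.026,-0.005,-0.07,-0.176,0.066, 0.026,-0.005,-0.11,-0.176,0.066, 0.026,-0.005,-0.14,-0.176,0.066, 0.026,-0.005,-0.16,-0.176,0.066, 0.026,-0.005,-0.165,-0.176,0.066, 0.026,-0.005,-0.165,-0.176,0.066]'
python3 w.py pics/w2.png
```

```text
clock: 2.77
eef_pos: [0.4895, 0.2612, 0.0858]
tool_rot: [0.606, 0.795, -0.002, -0.001]
ft_force: [0.1, -0.2, 0.9]
grip_width: 0.0665
grasp_force: 0.0
2.7667 [0.4895 0.2612 0.0858] [ 0.606   0.7954 -0.0018 -0.0009] 0.0664582672413266 [ 0.0506 -0.2356  0.8987]
```

View pics/w2.png

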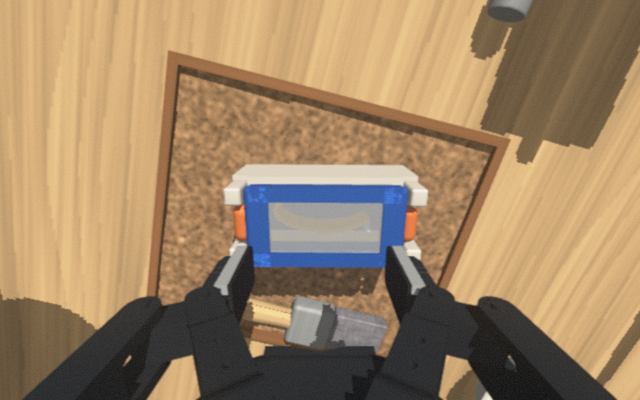

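```bash
python3 - <<'E'
from fit import *
o=bot.get_obs();c=wcam(o,bot.camera("wrist"));E=c["extrinsics"];K=c["camera_matrix"]
print(fit(c,.074,(200,150,450,280)))
def pr(p):
    q=K@(E@np.r_[p,1])[:3];return (q[:2]/q[2]).round(1)
from scipy.spatial.transform import Rotation as R
r=R.from_quat(o["tool_rot"]).as_matrix();print(r.round(3),pr(o["eef_pos"]))
for dz in(0,-.008):
  for s in(-.033,.033): print(pr(o["eef_pos"]+r@[0,s,dz]))
print(np.array(c["T_tool_cam"]).round(3))
for r_ in bot.place_of("wrist","lid_end_a")[:2]:print(np.array(r_["centre"])*[640,400],r_["score"])
E
```

```text
[493.4 259.6 103.8  56.9  15.4]
[[-0.265  0.964 -0.   ]
 [ 0.964  0.265 -0.   ]
 [-0.    -0.    -1.   ]] [319.8 230.8]
[266.1 230.8]
[373.4 230.8]
[263.9 236.2]
[375.8 236.2]
[[ 0.    -0.956 -0.295  0.074]
 [ 1.     0.     0.    -0.   ]
 [-0.    -0.295  0.956 -0.172]
 [ 0.     0.     0.     1.   ]]
[390.72 228.12] 0.76
```

```bash
python3 - <<'E'
from fit import *
from scipy.spatial.transform import Rotation as R
o=bot.get_obs();c=wcam(o,bot.camera("wrist"));E=c["extrinsics"];K=c["camera_matrix"]
r=R.from_quat(o["tool_rot"]).as_matrix()
im=np.ascontiguousarray(c["pixels"][150:300,210:430,::-1]);im=cv2.resize(im,None,fx=3.6,fy=3.6,interpolation=cv2.INTER_CUBIC)
for x in(-.011,0,.011):
  for y in(-.033,.033):
    for z,col in((0,(0,255,0)),(-.01,(0,0,255)),(-.02,(255,0,255))):
      q=K@(E@np.r_[o["eef_pos"]+r@[x,y,z],1])[:3];q=(q[:2]/q[2]-[210,150])*3.6
      cv2.circle(im,tuple(int(v) for v in q),4,col,-1)
cv2.imwrite("pics/crop2.png",im)
E
```

```text
(no output)
```

View pics/crop2.png

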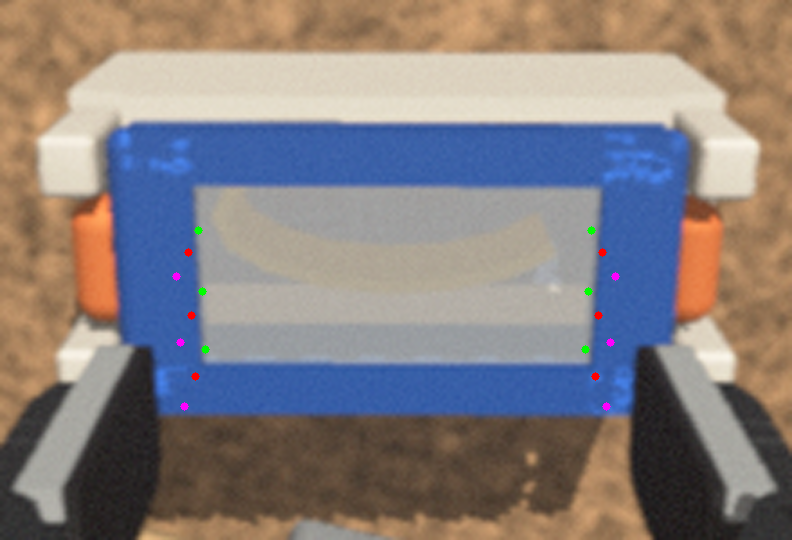

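```bash
python3 -m creep '[0.001,-0.001,-0.004,0,0.066, 0.001,-0.001,-0.008,0,0.066, 0.001,-0.001,-0.01,0,0.066, 0.001,-0.001,-0.01,0,0.066]'; python3 -m creep '[0,0,-0.003,0,0.066, 0,0,-0.006,0,0.066, 0,0,-0.006,0,0.066]'
```

```text
clock: 3.3
eef_pos: [0.4917, 0.2602, 0.077]
tool_rot: [0.606, 0.795, -0.0, -0.0]
ft_force: [-0.5, -0.0, 0.4]
grip_width: 0.0661
grasp_force: 0.0
clock: 3.55
eef_pos: [0.4916, 0.2603, 0.0706]
tool_rot: [0.606, 0.795, -0.001, -0.0]
ft_force: [0.5, -1.0, 0.1]
grip_width: 0.066
grasp_force: 0.0
```

```bash
python3 -m creep '[0.001,-0.001,-0.003,0,0.066, 0.001,-0.001,-0.006,0,0.066, 0.001,-0.001,-0.006,0,0.066]'; python3 -m creep '[0,0,-0.002,0,0.066, 0,0,-0.004,0,0.066, 0,0,-0.004,0,0.066]'
```

```text
clock: 3.8
eef_pos: [0.4926, 0.2592, 0.0646]
tool_rot: [0.606, 0.795, -0.001, -0.0]
ft_force: [0.5, 0.3, -0.2]
grip_width: 0.0659
grasp_force: 0.0
clock: 4.05
eef_pos: [0.4928, 0.2594, 0.061]
tool_rot: [0.606, 0.795, -0.0, -0.0]
ft_force: [-0.3, -1.0, -0.2]
grip_width: 0.0664
grasp_force: 0.0
```

```bash
python3 -m creep '[0,0,-0.002,0,0.066, 0,0,-0.004,0,0.066, 0,0,-0.004,0,0.066]'; python3 -m creep '[0,0,-0.002,0,0.066, 0,0,-0.003,0,0.066, 0,0,-0.003,0,0.066]';python3 w.py pics/w3.png
```

```text
clock: 4.3
eef_pos: [0.4927, 0.2594, 0.057]
tool_rot: [0.606, 0.795, -0.0, -0.0]
ft_force: [-1.0, -0.6, -0.7]
grip_width: 0.0663
grasp_force: 0.0
clock: 4.55
eef_pos: [0.4928, 0.2594, 0.0541]
tool_rot: [0.606, 0.795, -0.0, -0.0]
ft_force: [-0.9, -0.6, -0.9]
grip_width: 0.066
grasp_force: 0.0
4.55 [0.4928 0.2594 0.0541] [ 0.6063  0.7953 -0.0003 -0.0001] 0.06596367016477052 [-0.8505 -0.6412 -0.8682]
```

View pics/w3.png

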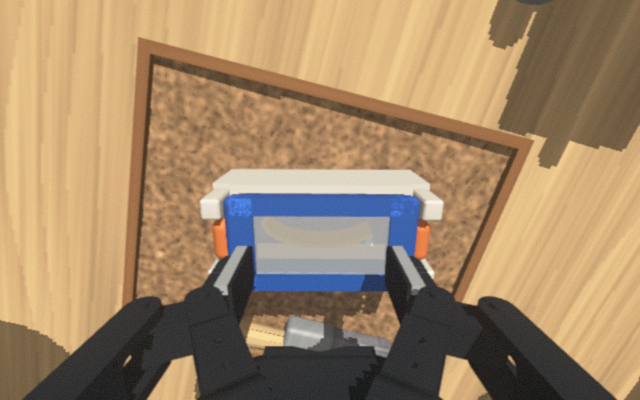

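The tips still look to be above the lid, and there's no force yet. I'll keep going down slowly, watching the force.

```bash
for i in 1 2 3; do python3 -m creep '[0,0,-0.0015,0,0.066, 0,0,-0.003,0,0.066, 0,0,-0.003,0,0.066]' | egrep 'eef|ft_f|clock|width'; done
```

```text
clock: 4.85
eef_pos: [0.4928, 0.2594, 0.0511]
ft_force: [0.2, -0.6, -0.5]
grip_width: 0.0657
clock: 5.1
eef_pos: [0.4928, 0.2594, 0.048]
ft_force: [0.4, -0.2, -0.7]
grip_width: 0.0655
clock: 5.35
eef_pos: [0.4928, 0.2594, 0.0451]
ft_force: [-0.3, 0.4, -0.1]
grip_width: 0.0665
```

```bash
python3 - <<'E'
from fit import *
o=bot.get_obs();c=wcam(o,bot.camera("wrist"));print(fit(c,.074,(200,150,450,300)))
s=bot.camera("scene")["pixels"]
a=cv2.resize(s[170:270,310:430,::-1],(480,400),interpolation=cv2.INTER_CUBIC)
b=cv2.resize(c["pixels"][180:300,190:450,::-1],(780,360))[:,:,:];b=cv2.resize(b,(320,148))
b=cv2.resize(c["pixels"][170:320,260:420,::-1],(300,281)) if 0 else cv2.resize(c["pixels"][150:350,200:440,::-1],(320,267))
out=np.zeros((400,800,3),np.uint8);out[:,:480]=a;out[:267,480:]=b
cv2.imwrite("pics/v4.png",out)
E
```

```text
[489.8 272.8 103.4  32.4  14.7]
```

View pics/v4.png

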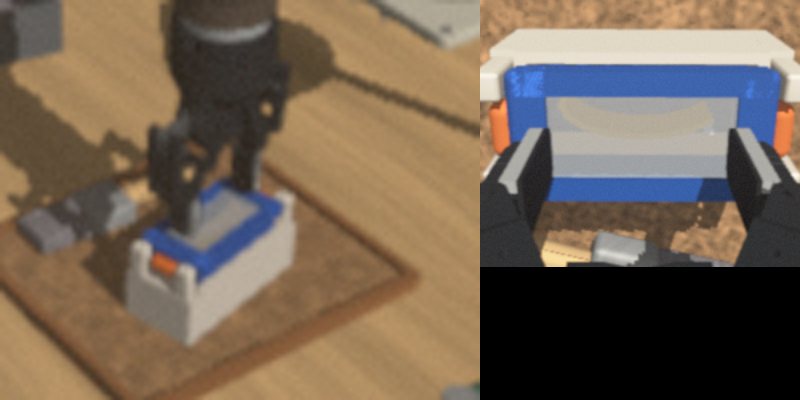

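The lid hasn't moved and the fingers are just above it, centred between the ends. I'll keep going down.

```bash
for i in 1 2; do python3 -m creep '[0,0,-0.001,0,0.066, 0,0,-0.002,0,0.066, 0,0,-0.002,0,0.066]' | egrep 'eef|ft_f|clock|width'; done
```

```text
clock: 5.7
eef_pos: [0.4929, 0.2594, 0.0432]
ft_force: [-0.4, 0.9, 1.4]
grip_width: 0.0661
clock: 5.95
eef_pos: [0.4929, 0.2594, 0.0412]
ft_force: [-0.4, 1.2, -0.4]
grip_width: 0.0657
```

```bash
for i in 1 2 3; do python3 -m creep '[0,0,-0.001,0,0.066, 0,0,-0.002,0,0.066, 0,0,-0.002,0,0.066]' | egrep 'eef|ft_f|clock|width'; done
```

```text
clock: 6.2
eef_pos: [0.4929, 0.2594, 0.0392]
ft_force: [-0.1, -0.2, -0.2]
grip_width: 0.0658
clock: 6.45
eef_pos: [0.4935, 0.2597, 0.0384]
ft_force: [-1.5, -1.3, 4.5]
grip_width: 0.066
clock: 6.7
eef_pos: [0.4942, 0.26, 0.0376]
ft_force: [-2.7, -0.2, 9.8]
grip_width: 0.0661
```

```bash
python3 -c "
from workcell import bot;print(bot.grip_depth)"; for i in 1 2 3; do python3 -m creep '[0,0,-0.001,0,0.066, 0,0,-0.002,0,0.066, 0,0,-0.002,0,0.066]' | egrep 'eef|ft_f|clock|width'; done
```

```text
0.0187
clock: 6.95
eef_pos: [0.4942, 0.2601, 0.0359]
ft_force: [-2.1, -1.5, 10.8]
grip_width: 0.066
clock: 7.2
eef_pos: [0.4938, 0.2601, 0.0331]
ft_force: [-3.1, 0.4, 8.4]
grip_width: 0.0658
clock: 7.45
eef_pos: [0.4933, 0.2599, 0.03]
ft_force: [-1.5, 0.4, 1.7]
grip_width: 0.0659
```

```bash
for i in 1 2 3; do python3 -m creep '[0,0,-0.001,0,0.066, 0,0,-0.002,0,0.066, 0,0,-0.002,0,0.066]' | egrep 'eef|ft_f|clock|width'; done
```

```text
clock: 7.7
eef_pos: [0.4926, 0.2592, 0.0267]
ft_force: [0.3, 0.8, -0.2]
grip_width: 0.0658
clock: 7.95
eef_pos: [0.4928, 0.2592, 0.0265]
ft_force: [-4.0, -2.4, 9.4]
grip_width: 0.0659
clock: 8.2
eef_pos: [0.4928, 0.2593, 0.0264]
ft_force: [-7.2, -3.8, 21.5]
grip_width: 0.0661
```

Hard stop 12 mm below first contact. I'll push slightly more, lift, and look.

```bash
python3 -m creep '[0,0,-0.0015,0,0.066, 0,0,-0.0015,0,0.066]' | egrep 'eef|ft_f|clock'; python3 -m creep '[0,0,0.02,0,0.066, 0,0,0.05,0,0.066, 0,0,0.085,0,0.066, 0,0,0.12,0,0.0854, 0,0,0.12,0,0.0854, 0,0,0.12,0,0.0854]'
python3 - <<'E'
from fit import *
o=bot.get_obs();c=wcam(o,bot.camera("wrist"));print(o["eef_pos"],fit(c,.062,(200,120,450,300)))
for n in("lid_end_a","case"):
  for r in bot.place_of("wrist",n)[:2]:print(n,np.array(r["centre"])*[640,400],r["score"])
cv2.imwrite("pics/v5.png",cv2.resize(c["pixels"][130:290,200:440,::-1],None,fx=3.3,fy=3.3,interpolation=cv2.INTER_CUBIC))
E
```

```text
clock: 8.37
eef_pos: [0.4929, 0.2593, 0.0264]
ft_force: [-9.5, -4.6, 30.7]
clock: 8.87
eef_pos: [0.4948, 0.2604, 0.1444]
tool_rot: [0.606, 0.795, 0.003, 0.001]
ft_force: [-0.5, -0.8, -0.6]
grip_width: 0.0854
grasp_force: 0.0
[0.49481048 0.26035256 0.14436005] [493.7 259.2 103.8  55.7  15.2]
lid_end_a [268.416 195.08 ] 0.95
lid_end_a [367.296 194.8  ] 0.84
```

View pics/v5.png

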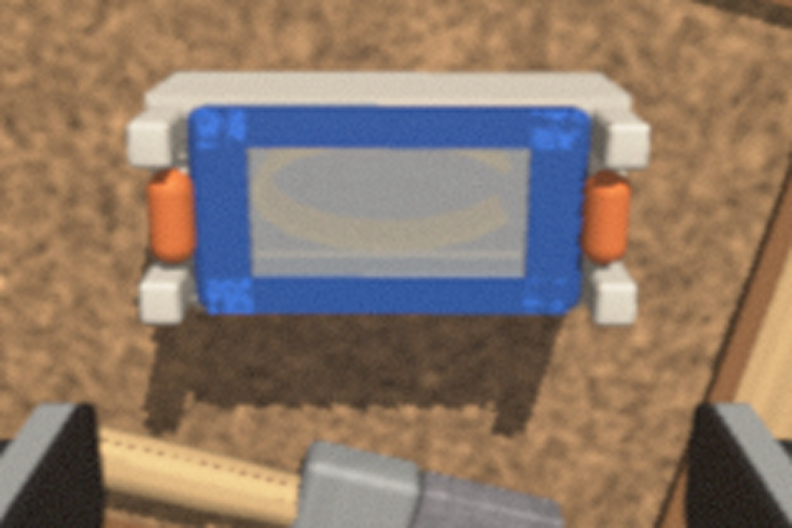

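The lid is flush, with both orange clips (170,215) and (605,215) in the crop over its end edges. Next is the grip geometry: brush gap, wrist joint and tote pose.

```bash
python3 - <<'E'
from fit import *
o=bot.get_obs();print(np.round(o["joint_pos"],3),np.round(o["eef_pos"],4),o["clock"])
c=wcam(o,bot.camera("wrist"))
R=np.array([np.cos(np.radians(15.2)),np.sin(np.radians(15.2))]);N=np.array([-R[1],R[0]])
for p in ((310,445),(345,455),(415,460),(550,505),(200,455)):
    w=atz(c,(200+p[0]/3.3,130+p[1]/3.3),.025)[:2]-[.4937,.2592];print(p,w@R,w@N)
t=bot.camera("top")
g=cv2.cvtColor(t["pixels"],cv2.COLOR_RGB2HSV)
cv2.imwrite("pics/tote.png",cv2.resize(t["pixels"][180:280,360:460,::-1],(600,600),interpolation=cv2.INTER_CUBIC))
E
```

```text
[ 0.484  0.386  0.044  1.232 -0.     1.787] [0.4919 0.2589 0.1402] 9.0167
(310, 445) -0.02912134648993177 -0.088813803309829
(345, 455) -0.017863458768957195 -0.09240092875810449
(415, 460) 0.004820147315673283 -0.09412703193920986
(550, 505) 0.049400641601516665 -0.11064310986118306
(200, 455) -0.06484818158294092 -0.09261017592344453
```

```bash
python3 -m creep '[0,0,0,0.12,0.08, 0,0,0,0.24,0.08, 0,0,0,0.36,0.08, 0,0,0,0.48,0.08, 0,0,0,0.6,0.08, 0,0,0,0.72,0.08, 0,0,0,0.84,0.08, 0,0,0,0.96,0.08, 0,0,0,1.08,0.08, 0,0,0,1.2,0.08]' >/dev/null; python3 -m creep '[0,0,-0.02,0.12,0.08, 0,0,-0.04,0.24,0.08, 0,0,-0.06,0.367,0.08, 0,0,-0.07,0.367,0.08, 0,0,-0.07,0.367,0.08, 0,0,-0.07,0.367,0.08]'; python3 - <<'E'
from fit import *
from scipy.spatial.transform import Rotation as R
o=bot.get_obs();c=wcam(o,bot.camera("wrist"));r=R.from_quat(o["tool_rot"]).as_matrix();print(o["eef_pos"],np.degrees(np.arctan2(r[1,1],r[0,1])))
print(fit(c,.062,(100,0,540,400)))
E
```

```text
clock: 10.45
eef_pos: [0.4923, 0.2591, 0.071]
tool_rot: [-0.13, 0.991, -0.0, -0.001]
ft_force: [0.7, -0.2, 0.5]
grip_width: 0.0797
grasp_force: 0.0
[0.49228635 0.25911148 0.07098945] 104.98912856563696
[492.8 258.7 103.2  55.6  15.1]
```

```bash
python3 -m creep '[0.001,0,-0.02,0,0.08, 0.001,0,-0.035,0,0.08, 0.001,0,-0.045,0,0.08, 0.001,0,-0.045,0,0.08]'|egrep 'eef|ft_f'; python3 -m creep '[0,0,-0.01,0,0.08, 0,0,-0.02,0,0.08, 0,0,-0.025,0,0.08, 0,0,-0.025,0,0.08]'|egrep 'eef|ft_f'; python3 -c "
from fit import *
o=bot.get_obs();c=wcam(o,bot.camera('wrist'));s=bot.camera('scene')
out=np.zeros((400,800,3),np.uint8);out[:,:480]=cv2.resize(s['pixels'][170:270,310:430,::-1],(480,400),interpolation=cv2.INTER_CUBIC)
out[:200,480:]=cv2.resize(c['pixels'],(320,200))[:,:,::-1];cv2.imwrite('pics/v6.png',out)"
```

```text
eef_pos: [0.4931, 0.259, 0.0257]
ft_force: [-0.2, -0.0, -0.5]
eef_pos: [0.4931, 0.259, 0.0006]
ft_force: [0.5, 0.4, -0.4]
```

View pics/v6.png

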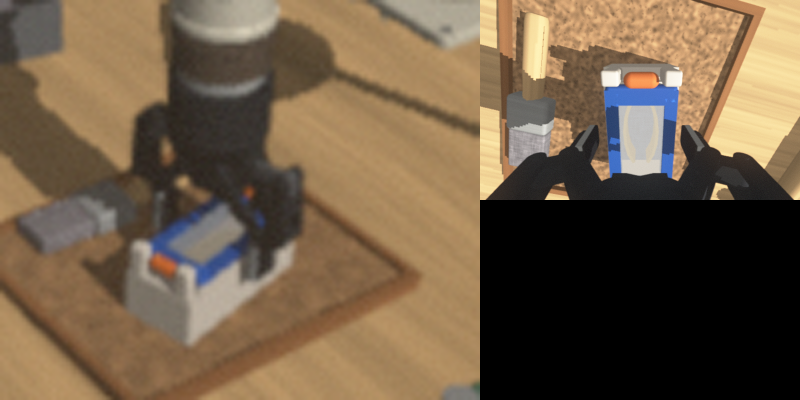

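The fingers straddle the case, with their tips about mid-wall and the brush clear. All 10 views are used, so from here I go by numbers. Gripping now.

```bash
python3 -m creep '[0,0,-0.003,0,0.08, 0,0,-0.003,0,0.05, 0,0,-0.003,0,0.05, 0,0,-0.003,0,0.05, 0,0,-0.003,0,0.05, 0,0,-0.003,0,0.05, 0,0,-0.003,0,0.05, 0,0,-0.003,0,0.05]'; python3 -m creep '[0,0,0.005,0,0.05, 0,0,0.015,0,0.05, 0,0,0.03,0,0.05, 0,0,0.03,0,0.05, 0,0,0.03,0,0.05]'; python3 - <<'E'
from fit import *
o=bot.get_obs();c=wcam(o,bot.camera("wrist"));print(fit(c,.092,(100,0,540,400)),fit(c,.062,(100,0,540,400)),o["ft_torque"])
E
```

```text
clock: 11.93
eef_pos: [0.4944, 0.2599, -0.0005]
tool_rot: [-0.132, 0.991, 0.0, 0.0]
ft_force: [-0.6, 0.6, 5.3]
grip_width: 0.0588
grasp_force: 67.5
clock: 12.35
eef_pos: [0.4946, 0.2596, 0.0294]
tool_rot: [-0.132, 0.991, 0.0, 0.001]
ft_force: [-0.5, -0.7, -3.4]
grip_width: 0.0588
grasp_force: 66.5
[484.5 255.8  86.2  56.9  15.2] [501.8 260.5 109.8  72.4  15.2] [ 0.02839794 -0.0167991   0.00445176]
```

Gripped at 67 N and lifted. Now I'll measure the tote from both fixed cameras by its outline.

```bash
cat > tote.py <<'E'
from fit import *
from scipy.optimize import least_squares
def box(L,W,z0,z1,p):
    c,s=np.cos(p[2]),np.sin(p[2]);return np.array([[p[0]+c*x-s*y,p[1]+s*x+c*y,z] for x in(-L/2,L/2) for y in(-W/2,W/2) for z in(z0,z1)])
def proj(c,P):
    q=(c["camera_matrix"]@(c["extrinsics"]@np.c_[P,np.ones(len(P))].T)[:3]).T;return q[:,:2]/q[:,2:]
def mask(c,roi,blue):
    h=cv2.cvtColor(c["pixels"],cv2.COLOR_RGB2HSV)
    m=cv2.inRange(h,(105,120,60),(130,255,255)) if blue else 255-cv2.inRange(h,(5,70,40),(30,255,255))
    k=np.zeros_like(m);x0,y0,x1,y1=roi;k[y0:y1,x0:x1]=1;m*=k
    n,l,s,_=cv2.connectedComponentsWithStats(m); 
    i=1+np.argmax(s[1:,4]); return np.uint8(l==i)*255
def sil(c,m,L,W,z0,z1,p0):
    # maximise silhouette IoU over x,y,yaw
    from scipy.optimize import minimize
    S=4; M=cv2.resize(m,None,fx=S,fy=S)>127
    def f(p):
        a=np.zeros(M.shape,np.uint8);h=cv2.convexHull(((proj(c,box(L,W,z0,z1,p))+.5)*S*16).astype(np.int32));cv2.fillConvexPoly(a,h,1,shift=4)
        a=a>0;return 1-(a&M).sum()/(a|M).sum()
    r=minimize(f,p0,method="Nelder-Mead",options=dict(initial_simplex=np.array(p0)+np.array([[0,0,0],[.02,0,0],[0,.02,0],[0,0,.15]])));return r.x.round(4),round(r.fun,3)
E
python3 - <<'E'
from tote import *
for n,rt,rb in(("top",(365,185,455,272),(380,200,415,248)),("scene",(245,140,330,198),(265,155,318,185))):
    c=bot.camera(n)
    m=mask(c,rt,0);print(n,cv2.boundingRect(m));print("tote",sil(c,m,.23,.23,0,.055,[.49,-.225,-.15]))
    m=cv2.morphologyEx(mask(c,rb,1),cv2.MORPH_CLOSE,np.ones((11,11)));print("bb",cv2.boundingRect(m),m.sum()/255,"done",sil(c,m,.106,.056,.052,.060,[.5,-.175,-.15]))
E
```

```text
top (373, 193, 72, 72)
tote (array([ 0.4874, -0.2345, -0.1949]), np.float64(0.07))
bb (390, 209, 2, 2) 3.0 done (array([ 0.5957, -0.1717, -0.6   ]), np.float64(0.993))
scene (251, 140, 75, 55)
tote (array([ 0.4848, -0.2393, -0.205 ]), np.float64(0.127))
bb (280, 173, 2, 2) 4.0 done (array([ 0.4979, -0.1923,  0.0052]), np.float64(0.986))
```

```bash
python3 - <<'E'
from tote import *
import tote
for n,rb,rt in(("top",(380,200,415,248),0),("scene",(265,155,318,185),(245,146,330,198))):
    c=bot.camera(n);h=cv2.cvtColor(c["pixels"],cv2.COLOR_RGB2HSV);x0,y0,x1,y1=rb
    for S in(110,90):
        m=np.zeros((400,640),np.uint8);r=h[y0:y1,x0:x1];m[y0:y1,x0:x1]=cv2.inRange(r,(100,S,50),(130,255,255))
        m=cv2.morphologyEx(m,cv2.MORPH_CLOSE,np.ones((9,9)));k,l,s,_=cv2.connectedComponentsWithStats(m);i=1+np.argmax(s[1:,4]);m=np.uint8(l==i)*255
        print(n,S,s[i],sil(c,m,.106,.056,.052,.060,[.5,-.175,-.15]))
    if rt: m=mask(c,rt,0);print(cv2.boundingRect(m),sil(c,m,.23,.23,0,.055,[.49,-.225,-.15]))
    for t,z in(("tote_space",.006),("done_case",.006),("tote",0)):
        for r in bot.place_of(n,t)[:2]: print(t,round(r["score"],2),atz(c,np.array(r["centre"])*[640,400],z)[:2].round(4))
E
```

```text
top 110 [391 209   1   1   1] (array([ 0.6002, -0.1728, -0.5634]), np.float64(0.998))
top 90 [387 209  17  29 111] (array([ 0.5021, -0.183 , -0.1018]), np.float64(0.753))
tote_space 0.95 [ 0.4745 -0.263 ]
done_case 0.71 [ 0.5136 -0.1873]
tote 0.58 [ 0.4806 -0.2438]
tote 0.31 [0.5011 0.1454]
scene 110 [280 173   2   2   4] (array([ 0.4979, -0.1923,  0.0052]), np.float64(0.986))
scene 90 [280 172   4   3   8] (array([ 0.4998, -0.1849, -0.1911]), np.float64(0.972))
(251, 146, 75, 49) (array([ 0.4849, -0.2381, -0.2072]), np.float64(0.084))
tote_space 0.81 [ 0.4937 -0.2749]
done_case 0.57 [ 0.4941 -0.1684]
tote 0.84 [ 0.4804 -0.2279]
```

```bash
python3 -m creep '[0,0,0.02,0,0.05, 0,0,0.05,0,0.05, 0,0,0.08,0,0.05, 0,-0.02,0.11,-0.04,0.05, 0,-0.05,0.13,-0.09,0.05, 0,-0.085,0.13,-0.14,0.05, 0,-0.12,0.13,-0.2,0.05, 0,-0.155,0.13,-0.26,0.05, 0,-0.19,0.13,-0.32,0.05, 0,-0.225,0.13,-0.38,0.05]'; python3 -m creep '[-0.003,-0.035,0,-0.04,0.05, -0.006,-0.07,0,-0.08,0.05, -0.01,-0.105,0,-0.08,0.05, -0.012,-0.14,0,-0.08,0.05, -0.015,-0.175,0,-0.08,0.05, -0.017,-0.21,0,-0.08,0.05, -0.017,-0.245,0,-0.08,0.05, -0.017,-0.28,0,-0.08,0.05, -0.017,-0.305,0,-0.08,0.05, -0.017,-0.315,0,-0.08,0.05]'; python3 -m creep '[0,0,0,0,0.05, 0,0,0,0,0.05]' >/dev/null
python3 - <<'E'
from tote import *
from scipy.spatial.transform import Rotation as R
o=bot.get_obs();c=wcam(o,bot.camera("wrist"));save(c,"pics/w9.png");r=R.from_quat(o["tool_rot"]).as_matrix();print(o["eef_pos"],np.degrees(np.arctan2(r[1,1],r[0,1]))-90,o["clock"],o["grasp_force"])
h=cv2.cvtColor(c["pixels"],cv2.COLOR_RGB2HSV)
for S in(120,90):
    m=cv2.inRange(h,(100,S,40),(130,255,255));m=cv2.morphologyEx(m,cv2.MORPH_CLOSE,np.ones((15,15)));n,l,s,_=cv2.connectedComponentsWithStats(m)
    for i in range(1,n):
        if s[i,4]>150:print(S,s[i])
for t,z in(("tote_space",.006),("done_case",.006),("tote",0),("lid_end_a",.06),("lid",.052)):
    for q in bot.place_of("wrist",t)[:3]: p=np.array(q["centre"])*[640,400];print(t,round(q["score"],2),p.round(1),atz(c,p,z)[:2].round(4))
print(proj(c,np.array([[.487,-.236,0],[.499,-.181,.06],[.478,-.28,.006]])).round(0))
E
```

```text
clock: 13.73
eef_pos: [0.4937, 0.033, 0.1591]
tool_rot: [0.059, 0.998, 0.0, 0.0]
ft_force: [1.0, 0.3, -5.0]
grip_width: 0.0589
grasp_force: 66.8
clock: 14.57
eef_pos: [0.4766, -0.2844, 0.1588]
tool_rot: [0.1, 0.995, -0.001, 0.0]
ft_force: [1.1, -0.4, -4.7]
grip_width: 0.059
grasp_force: 66.8
[ 0.47658772 -0.28027452  0.1585086 ] -11.277770081845432 14.7333 66.79824471473694
120 [  245   136   216   221 15584]
90 [  245   136   216   221 16072]
done_case 0.91 [410.6 180.6] [ 0.5006 -0.1833]
lid_end_a 0.57 [321.6 187.8] [ 0.475  -0.2788]
lid 0.68 [319.6 282.8] [ 0.5783 -0.3012]
[[361. 177.]
 [430. 192.]
 [321. 178.]]
```

```bash
python3 - <<'E'
from tote import *
o=bot.get_obs();c=wcam(o,bot.camera("wrist"));h=cv2.cvtColor(c["pixels"],cv2.COLOR_RGB2HSV)
m=cv2.inRange(h,(100,90,40),(130,255,255));n,l,s,_=cv2.connectedComponentsWithStats(m)
for i in range(1,n):
    if s[i,4]>60:print(i,s[i])
k=[i for i in range(1,n) if s[i,4]>60 and s[i,0]>385]
m=np.uint8(np.isin(l,k))*255
hull=cv2.convexHull(cv2.findNonZero(m));a=np.zeros_like(m);cv2.fillConvexPoly(a,hull,255)
print(cv2.boundingRect(a),sil(c,a,.106,.056,.052,.060,[.5,-.182,-.19]))
w=np.array([atz(c,p,.06)[:2] for p in hull[:,0]+0.0]);print(cv2.minAreaRect((w*1000).astype(np.float32)))
E
```

```text
1 [  245   135   215   222 15831]Traceback (most recent call last):
  File "<stdin>", line 8, in <module>
cv2.error: OpenCV(4.12.0) /io/opencv/modules/imgproc/src/convhull.cpp:143: error: (-215:Assertion failed) total >= 0 && (depth == CV_32F || depth == CV_32S) in function 'convexHull'
```

```bash
python3 - <<'E'
from tote import *
o=bot.get_obs();c=wcam(o,bot.camera("wrist"));h=cv2.cvtColor(c["pixels"],cv2.COLOR_RGB2HSV)
for S in(130,150,170,190):
  m=cv2.inRange(h,(100,S,40),(130,255,255));m[:,:375]=0;n,l,s,_=cv2.connectedComponentsWithStats(m)
  for i in range(1,n):
    if s[i,4]>80:
      hull=cv2.convexHull(cv2.findNonZero(np.uint8(l==i)));w=np.array([atz(c,p,.06)[:2] for p in hull[:,0]+0.0]);print(S,s[i],cv2.minAreaRect((w*1000).astype(np.float32)))
for r in range(130,300,12):print(r,[tuple(int(v) for v in h[r,x]) for x in range(375,480,13)])
E
```

```text
130 [ 375  136   85  221 5713] ((565.4793090820312, -203.76486206054688), (74.3253402709961, 239.56060791015625), 81.72772216796875)
150 [ 375  136   85  220 5230] ((564.816162109375, -203.9559326171875), (74.11602783203125, 238.14903259277344), 81.60880279541016)
170 [375 198  18  77 808] ((536.8287353515625, -228.6529998779297), (16.18889617919922, 80.50930786132812), 82.0041732788086)
170 [393 198  58  46 707] ((526.7689208984375, -189.47715759277344), (55.22465896606445, 46.55474853515625), 79.7100601196289)
170 [375 332   7  23 139] ((661.7487182617188, -251.06051635742188), (6.619896411895752, 29.779457092285156), 82.33865356445312)
130 [(18, 36, 157), (19, 35, 152), (18, 30, 144), (18, 24, 248), (13, 161, 251), (14, 157, 253), (19, 32, 224), (4, 19, 105), (9, 24, 73)]
142 [(22, 19, 244), (21, 17, 246), (21, 10, 255), (110, 162, 201), (110, 161, 199), (109, 161, 199), (110, 162, 200), (12, 18, 72), (4, 29, 70)]
154 [(21, 18, 246), (23, 16, 248), (17, 9, 253), (111, 120, 195), (111, 73, 191), (113, 36, 193), (109, 166, 198), (0, 15, 68), (15, 21, 72)]
166 [(19, 20, 243), (20, 15
[... 980 characters left out ...]
48)]
250 [(109, 176, 196), (109, 174, 195), (21, 29, 151), (10, 172, 217), (12, 167, 248), (16, 23, 121), (20, 22, 103), (13, 32, 72), (16, 102, 217)]
262 [(110, 170, 196), (109, 175, 189), (30, 4, 118), (135, 7, 77), (168, 14, 93), (167, 19, 92), (8, 15, 70), (15, 21, 72), (19, 99, 232)]
274 [(110, 161, 117), (112, 132, 89), (30, 4, 120), (100, 33, 47), (0, 0, 69), (8, 15, 66), (38, 15, 69), (176, 29, 71), (20, 95, 241)]
286 [(110, 153, 107), (108, 104, 54), (30, 3, 91), (125, 34, 45), (130, 31, 50), (20, 10, 80), (23, 12, 83), (12, 12, 105), (23, 81, 251)]
298 [(110, 156, 106), (125, 39, 39), (120, 14, 37), (0, 0, 40), (140, 21, 37), (130, 17, 45), (20, 94, 245), (22, 54, 52), (8, 43, 48)]
```

```bash
python3 - <<'E'
from tote import *
o=bot.get_obs();c=wcam(o,bot.camera("wrist"));h=cv2.cvtColor(c["pixels"],cv2.COLOR_RGB2HSV)
m=cv2.inRange(h,(3,140,150),(16,255,255));n,l,s,ce=cv2.connectedComponentsWithStats(m)
for i in range(1,n):
    if s[i,4]>15:print(s[i],ce[i].round(1),atz(c,ce[i],.062)[:2].round(4),atz(c,ce[i],.215)[:2].round(4))
E
```

```text
[418 124  27  14 312] [430.5 130.7] [ 0.4431 -0.1755] [ 0.4204 -0.2273]
[ 287  142   67   33 1965] [319.8 157.7] [ 0.4477 -0.2746] [ 0.4224 -0.27  ]
[412 245  24  12 253] [423.4 250.7] [ 0.5576 -0.1923] [ 0.4698 -0.2345]
[610 381  14   8  17] [616.6 385.8] [0.7727 0.0099] [ 0.5627 -0.1472]
[625 388  15   2  17] [631.2 388.5] [0.7803 0.0269] [ 0.566  -0.1399]
```

Done case is at (0.500,-0.184). The held case is aligned over the free half with about 39 mm gap between the two, so I'll lower it.

```bash
python3 -m creep '[0,0,-0.03,0,0.05, 0,0,-0.06,0,0.05, 0,0,-0.09,0,0.05, 0,0,-0.12,0,0.05, 0,0,-0.14,0,0.05, 0,0,-0.152,0,0.05, 0,0,-0.155,0,0.05, 0,0,-0.155,0,0.05]'; for i in 1 2; do python3 -m creep '[0,0,-0.0015,0,0.05, 0,0,-0.003,0,0.05, 0,0,-0.003,0,0.05]'|egrep 'clock|eef|ft_f';done
```

```text
clock: 15.85
eef_pos: [0.4763, -0.2799, 0.0029]
tool_rot: [0.098, 0.995, 0.001, -0.001]
ft_force: [-0.4, -0.9, -4.2]
grip_width: 0.0588
grasp_force: 66.9
clock: 16.1
eef_pos: [0.478, -0.281, 0.002]
ft_force: [-1.7, 0.3, -4.8]
clock: 16.35
eef_pos: [0.477, -0.2805, -0.002]
ft_force: [0.0, 0.1, -4.9]
```

```bash
for i in 1 2; do python3 -m creep '[0,0,-0.001,0,0.05, 0,0,-0.0015,0,0.05, 0,0,-0.0015,0,0.05]'|egrep 'clock|eef|ft_f';done
```

```text
clock: 16.6
eef_pos: [0.4771, -0.2806, -0.0025]
ft_force: [-3.3, 1.1, 3.8]
clock: 16.85
eef_pos: [0.4771, -0.2806, -0.0025]
ft_force: [-5.6, 2.2, 14.8]
```

It's on the floor. I'll ease the load, open slightly, and rise.

```bash
python3 -m creep '[0,0,0.0015,0,0.05, 0,0,0.002,0,0.058, 0,0,0.002,0,0.064, 0,0,0.002,0,0.07, 0,0,0.002,0,0.07, 0,0,0.002,0,0.07]'; python3 -m creep '[0,0,0.01,0,0.07, 0,0,0.03,0,0.07, 0,0,0.06,0,0.07, 0,0,0.1,0,0.07, 0,0,0.14,0,0.07, 0,0,0.17,0,0.07, 0,0,0.17,0,0.07, 0,0,0.17,0,0.07]'
python3 - <<'E'
from tote import *
o=bot.get_obs();c=wcam(o,bot.camera("wrist"));h=cv2.cvtColor(c["pixels"],cv2.COLOR_RGB2HSV);save(c,"pics/end.png")
m=cv2.inRange(h,(3,140,120),(16,255,255));n,l,s,ce=cv2.connectedComponentsWithStats(m)
for i in range(1,n):
    if s[i,4]>40:print(s[i],ce[i].round(1),atz(c,ce[i],.062)[:2].round(4))
print(fit(c,.060,(200,0,390,400)),fit(c,.060,(370,0,500,400)),o["eef_pos"],o["clock"])
for t,z in(("lid_end_a",.06),("done_case",.006),("case",.006)):
    for q in bot.place_of("wrist",t)[:4]: p=np.array(q["centre"])*[640,400];print(t,round(q["score"],2),atz(c,p,z)[:2].round(4))
E
```

```text
clock: 17.35
eef_pos: [0.4774, -0.2807, -0.0031]
tool_rot: [0.098, 0.995, -0.0, 0.0]
ft_force: [0.3, -0.8, -0.2]
grip_width: 0.07
grasp_force: 0.0
clock: 18.02
eef_pos: [0.4787, -0.2815, 0.1702]
tool_rot: [0.098, 0.995, -0.001, 0.003]
ft_force: [1.3, -0.1, -1.3]
grip_width: 0.0699
grasp_force: 0.0
[307 117  27  13 296] [320.2 123.1] [ 0.421  -0.2706]
[415 121  27  13 305] [427.8 126.7] [ 0.4429 -0.1761]
[308 235  25  10 224] [320.1 239.4] [ 0.5333 -0.2928]
[409 238  25  12 255] [421.  243.2] [ 0.5573 -0.1931]
[601 368  39  11  43] [620.1 375.6] [0.7758 0.022 ]
[ 476.7 -281.9  103.    55.2  -11.2] [ 499.2 -185.4  104.3   57.4   -8.6] [ 0.4787164  -0.28147812  0.17019772] 18.0167
lid_end_a 0.89 [ 0.5227 -0.2907]
lid_end_a 0.67 [ 0.4337 -0.2729]
done_case 0.8 [ 0.4976 -0.1831]
```

The case stands level, with its lid 103 x 55 mm at the home height and yaw -11.2°. The done case hasn't moved. Handing in.

```bash
python3 -c "
from workcell import bot;print(bot.job_done())"
```

```text
the job is handed in; nothing more can be done
None
```

The lid is pressed fully home at both ends, and the closed case stands upright on the tote floor beside the done case, which did not move. The gripper has let go, and the job was handed in at about 18 s on the robot's clock; no verdict came back.

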